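# Wind a slide rack down into the staining dish

## Robot

A 6-joint arm with a two-finger parallel gripper is mounted at the origin on the work surface. World frame = base frame: x ahead of the robot, y to its left, z up, the work surface at z = 0. Lengths are in m, angles in rad, forces in N, time in s.
With the tool pointing down it reaches from about 0.425 to 0.95 m from the base axis. Payload 3.5 kg.
Tool frame: the origin (TCP) lies midway between the tips of the shut fingers; the grasp point (between the pads) lies 19 mm behind it; z points along the fingers, y is the direction in which the jaws open and shut (so a half turn about z gives the same grasp; the last joint's range is limited). The gripper opens to 85 mm and grips with 20 to 120 N. Pads are 22 mm wide; open, the fingers measure 114 mm over their backs; the gripper's body (76 mm by 85 mm) begins 54 mm behind the grasp point. The pads swing forward as they close: fully open they stand 13 mm farther back than shut.
Start: joints at [-1.479, 0.286, 1.577, -0, 1.279, -0.15], TCP at [0.162, -0.655, 0.231] pointing down, gripper open.
Joint ranges: [-2.77, 2.77], [-0.9, 2.22], [0.21, 2.48], [-1.53, 4.67], [0.24, 2.81], [-2.84, 2.84]. Speed limits (rad/s): [2.79, 2.79, 3.14, 3.14, 3.14, 3.14].

## Interface

Orientations are given as a unit quaternion [x, y, z, w].
In Python, from plant import * gives the robot as it stands.
- The arm moves only by the shell command python3 -m jog 'ROWS' [FORCE]. ROWS is a JSON object of lists of equal length, an entry for each row: "travel": the shift along the world's x, y, z in mm, a list of three; "dr": the turn, a rotation vector about the world's x, y, z in degrees, a list of three; "jaw": the closure in counts, from 0 (fully open) to 255 (shut). In form: {"travel": [[x, y, z], ...], "dr": [[wx, wy, wz], ...], "jaw": [jaw, ...]}. A call has 1 to 5 rows; each row shifts and turns the commanded pose from where the row before left it; what a row does not reach is not made up. A row lasts 1/12 s, in which the tool goes at most 41.7 mm and 7.16 degrees, less where a joint would pass 70% of its speed; a pose out of reach is approached as far as the arm can. A call is refused whole if a number of a shift passes 41.7 or a number of a turn 7.16, either way. A call with a gripper value outside its range is refused whole. The fingers move at their own pace and stop on an object; FORCE is the grip in N (left out, the last holds). Time passes only in rows, so rows that do not move let the fingers close. It gives the time, the measured TCP pose, the force and the opening at its end, in the units of the state.
- get_state(): the state, without advancing time (a new reading comes with each control period).
- read_camera(name): name is "scene" or "side" or "wrist"; returns the picture (480x640x3 uint8, red, green, blue); there is no depth.
- camera_info(name): a dict with "K" (3x3 intrinsics, pixels), "R" (3x3) and "t" (3): a world point X has camera coordinates R X + t; the wrist camera has in their place "mount" (4x4, takes a point from camera to tool coordinates, whose origin is the TCP and whose axes are the flange's). Camera axes: x right, y down, z forward; pixel columns grow to the right and rows downward; lengths in m; the calibration is good to about 2 mm. A picture is of the moment at which its call begins: read the wrist's pose just before it. camera_info takes no time and is no camera call.
- sign_off(): hands the job in, once; it reports no verdict.
The state is a dict: "time": time; "qpos": joint angles; "dq": joint speeds; "joint_efforts": joint torques, N m; "eef_pos": TCP position; "tcp_rot": TCP orientation; "contact_force": force on the tool from outside, world axes, zero at the start; "wrist_torque": the same for the moment, N m; "opening": opening from 0.0 (shut) to 1.0 (fully open).
Only numpy, scipy, OpenCV 4.12 (cv2) and the standard library are available. Lean on these libraries where they do the work, as an engineer would, in place of code of your own. Each camera call takes 0.05 s, during which the arm holds its last target. There are 200 camera calls.

## Task

Hang the rack of slides by its hook on the free end of the lift's rail, clear of the dish, slide it in along the rail to the red band above the dish and let go. Then put the loose crank fully down on the square end of the lift's screw and wind it anticlockwise until the carriage's pointer stands at the red line on the scale, with the rack hanging freely down in the dish. Leave the crank on the screw, and do not disturb the other things on the bench.

Things in the scene. Friction and masses are not known exactly. Their poses are not given: they have to be found in the camera images.
- stand: The lift, fixed to the bench: grey base plate 150 (x) x 290 mm (y); near its +y end a column (top plate 110 x 60 mm, upper face 194 mm up) with an upright screw, towards -y a dish. Origin on the bench under the screw's axis; z up; the rail runs to -y. A carriage on the column carries the rail, which goes down as the screw turns.
- rail_mark (a point): Middle of the red band (10 mm wide) round the lift's rail, on the rail's top face, 150 mm from the screw's axis. The rail is a level steel bar, 12 mm wide (x) and 14 mm high (z). y runs along the rail towards the column, -y towards its free end. At the start the rail's top is 150 to 160 mm above the bench.
- rail_end (a point): The rail's free end: on the bar's top face where it meets the black end stop (26 mm square, 5 mm thick, standing 6 mm above the bar), 162 mm beyond the band. Axes as rail_mark.
- dish (a point): Middle of the staining dish's mouth, level with its rim, 60 mm above the bench, under the red band. Teal open dish fixed on the base plate, outside 126 (x) x 110 mm (y, along the rail), walls 4 mm, inner floor 14 mm above the bench. Axes as the stand's. The base plate ends 85 mm from here towards -y.
- rack: The slide rack: steel tray of glass slides, 88 (its x) x 72 (its y) x 34 mm high, upright on the bench; 0.32 kg, give or take a fifth. Origin under the middle of its foot, z up. Over it a flat bail (top face 36 mm up); from that a steel strap hook, 16 mm wide (y), with a blue grip on top. It balances under the hook.
- rack_hook (a point): Seat of the rack's hook: middle of the underside of its top, which rests on the rail when hung; 78 mm above the rack's foot. The rail then lies along the rack's y. The strap comes up at x = -15 mm from the bail; the hook is open towards the rack's +x; it is 26 mm clear inside between strap and lip.
- rack_lip (a point): Lower edge of the hook's lip (4 mm thick), at x = +15 mm from the seat and 12 mm below it, 66 mm above the rack's foot. Between the bail's top and this edge 30 mm of height are free for the rail to come in from the +x side.
- rack_grip (a point): Middle of the rack's blue grip on top of the hook, 103 mm above the rack's foot: an upright block 24 (rack's x) x 16 (rack's y) x 42 mm high, to be held from above across its 16 mm. Axes as the rack's.
- crank_hub (a point): Middle of the loose crank's hub. The crank lies flat, socket down: dark steel hub 40 mm square, 48 mm high (sides along its x and y); an arm 24 mm wide and 12 mm thick runs along its +x, level with the hub's foot, to an upright red handle 70 mm from the hub's axis. z up. 0.5 kg, give or take a fifth.
- crank_socket (a point): Middle of the mouth of the crank's square socket, at the foot of the hub (24 mm below crank_hub): 18 mm square, 36 mm deep, sides along the crank's x and y.
- crank_handle (a point): Middle of the crank's red handle: an upright round sleeve, 22 mm in diameter and 66 mm long, that spins freely on its pin; 70 mm along the crank's +x from the hub's axis, its middle 47 mm above the hub's foot.
- shaft_seat (a point): On the screw's axis, 202 mm above the bench: upper face of the collar (36 mm diameter, 8 mm above the top plate) on which the fitted crank's foot rests. From it rises the screw's square end: 16 mm square, 26 mm straight, then bevelled over 7 mm to 8 mm square. Axes turn with the screw, x and y along the square's sides; the crank fits in any of the four ways.
- screw (a joint): Turn of the screw, rad, growing anticlockwise seen from above, which lowers the carriage by 24 mm a turn; 0 at the top of travel, 15.71 with the pointer at the red line, 18.3 at the lower stop. It starts between 0 and 2.2. It needs 1 to 2 N at the crank's handle and stays where it is left.
- pointer (a point): Height of the black pointers on the carriage (the point given is on the screw's axis), which read against the scales on the column's two white cheeks, facing the stand's +x and -x. It is 7 mm below the rail's top face.
- scale_line (a point): Height of the red line across the two scales (the point given is on the screw's axis), 93 mm above the bench. With the pointer there the rack hangs in the dish with its foot 8 mm off the dish's floor.
- tube_rack_mid (a point): Bystander: teal green two-deck rack full of capped tubes, 102 x 212 x 90 mm high; the middle of it. To be left where it is.
- timer_mid (a point): Bystander: white bench timer, 65 x 80 x 26 mm; the middle of it. To be left where it is.
- slide_box_mid (a point): Bystander: closed blue slide box, 85 x 100 x 34 mm; the middle of it. To be left where it is.
- dish_lid_mid (a point): Bystander: the dish's teal lid lying on the bench, 114 x 130 mm, 20 mm high with its grip; the middle of it. To be left where it is.
- wash_bottle_mid (a point): Bystander: amber bottle with white cap, 64 mm diameter, 160 mm high; the middle of it. To be left where it is.
- beaker_mid (a point): Bystander: white plastic beaker, 70 mm diameter, 90 mm high; the middle of it. To be left where it is.
Mind the look-alikes: they are no part of the job. What is shaped like the part that bears crank_hub but yellow is not meant.

How it is judged:
On the way, in this order (a step that is already met when the one before it is completed fails the run):
1. the rack hangs by its hook on the rail's free end, clear of the dish (its hook at least 95 mm outside the band), carriage still up (x of rack_hook in the frame of rail_mark between -0.012 and 0.012 m and z of rack_hook in the frame of rail_mark between -0.006 and 0.006 m and angle between rack_hook's own z axis and vertical below 0.15 rad and z of pointer in the frame of scale_line above 0.04 m and y of rack_hook in the frame of rail_mark between -0.165 and -0.095 m), for 0.2 s.
2. the rack hangs at the red band (within 8 mm) and has been let go, carriage still up (x of rack_hook in the frame of rail_mark between -0.012 and 0.012 m and z of rack_hook in the frame of rail_mark between -0.006 and 0.006 m and angle between rack_hook's own z axis and vertical below 0.15 rad and y of rack_hook in the frame of rail_mark between -0.008 and 0.008 m and z of pointer in the frame of scale_line above 0.04 m and contact force between the fingers and rack below 0.2 N), for 0.3 s.
3. the crank sits fully down on the screw's square end (its foot within 5 mm of the seat), carriage still up (distance between crank_socket and shaft_seat below 0.005 m and angle between crank_socket's own z axis and vertical below 0.12 rad and z of pointer in the frame of scale_line above 0.04 m), for 0.2 s.
At the end, for the whole second after the job is handed in: The rack hangs still and upright (within 0.15 rad) by its hook on the rail, let go, at the red band within 8 mm along the rail; the carriage's pointer is within 4 mm of the red line's height; the crank sits on the screw's square end, its foot within 5 mm of the seat and within 0.12 rad of upright (x of rack_hook in the frame of rail_mark between -0.012 and 0.012 m and z of rack_hook in the frame of rail_mark between -0.006 and 0.006 m and angle between rack_hook's own z axis and vertical below 0.15 rad and y of rack_hook in the frame of rail_mark between -0.008 and 0.008 m and distance between crank_socket and shaft_seat below 0.005 m and angle between crank_socket's own z axis and vertical below 0.12 rad and z of pointer in the frame of scale_line between -0.004 and 0.004 m and contact force between the fingers and rack below 0.2 N and linear speed of rack below 0.02 m/s); the robot touches nothing.
It fails at once if the rack is tipped over (more than 0.7 rad) (angle between rack_hook's own z axis and vertical above 0.7 rad).
It fails at once if another thing on the bench (tube rack, timer, slide box, dish lid, bottle or beaker) is moved by more than 20 mm (distance of any of tube_rack_mid, timer_mid, slide_box_mid, dish_lid_mid, wash_bottle_mid, beaker_mid from where it was at the start of the episode above 0.02 m).
It also fails if it takes over 72 s, if anything falls off the work surface, if the arm or the gripper's body presses on something with over 40 N, if the wrist force passes 120 N, or if a joint passes its speed limit or range.

## Working session

There is one attempt and no reset: what is moved stays moved. The work goes in short steps, Python scripts to look and compute and a shell command to move; the robot and the scene stay as the last step left them, time stands still between calls to the robot, and variables do not carry over. Pictures are saved under pics/ and viewed, about 8 in all and at most 12, crops included, and the job is handed in when it is done.

```bash
ls; mkdir -p pics
cat > h.py <<'E'
from plant import *
import numpy as np, cv2
from scipy.spatial.transform import Rotation as Ro
def cam(n, st=None):
    c=camera_info(n); K=np.array(c["K"])
    if n!="wrist": return K,np.array(c["R"]),np.array(c["t"])
    st=st or get_state(); M=np.array(c["mount"]); T=np.eye(4)
    T[:3,:3]=Ro.from_quat(st["tcp_rot"]).as_matrix(); T[:3,3]=st["eef_pos"]
    W=np.linalg.inv(T@M); return K,W[:3,:3],W[:3,3]
def proj(c,X):
    K,R,t=c; p=K@(R@np.array(X,float)+t); return p[:2]/p[2]
def ray(c,uv):
    K,R,t=c; d=R.T@np.linalg.inv(K)@np.array([uv[0],uv[1],1.]); return -R.T@t, d/np.linalg.norm(d)
def onz(c,uv,z):
    o,d=ray(c,uv); return o+d*(z-o[2])/d[2]
def tri(rs):
    A=0;b=0
    for o,d in rs:
        P=np.eye(3)-np.outer(d,d); A=A+P; b=b+P@o
    return np.linalg.solve(A,b)
def snap(n,f):
    st=get_state(); im=read_camera(n)[:,:,::-1].copy(); cv2.imwrite("pics/"+f,im); return im,cam(n,st)
E
python3 - <<'E'
from h import *
for n in("scene","side","wrist"):
    im,c=snap(n,n+"0.png"); print(n,-c[1].T@c[2],c[1][2],c[0][0,0])
s=get_state();print(s["time"],s["eef_pos"],s["tcp_rot"],s["contact_force"],camera_info("wrist")["mount"])
E
```

```text
pics
scene [1.33813565 0.51972509 0.95241595] [-0.62352037 -0.38913282 -0.67808406] 553.5324835050415
side [-0.1879484   0.8773088   0.85441676] [ 0.58857771 -0.60772842 -0.53314393] 606.810070066468
wrist [ 0.23119149 -0.63790428  0.37369566] [-0.27599306 -0.06597733 -0.9588925 ] 373.73519329072934
0.15 [ 0.16161377 -0.65483829  0.23023893] [ 9.92698381e-01  1.20619455e-01  2.28746730e-05 -9.33108470e-04] [-0.47704914 -0.47488326  0.15128043] [[-1.18783974e-05 -9.58800642e-01 -2.84079794e-01  7.16531648e-02]
 [ 1.00000000e+00 -1.18575707e-05 -1.79298562e-06 -5.58379088e-06]
 [-1.64938048e-06 -2.84079794e-01  9.58800642e-01 -1.43609993e-01]
 [ 0.00000000e+00  0.00000000e+00  0.00000000e+00  1.00000000e+00]]
```

View pics/scene0.png

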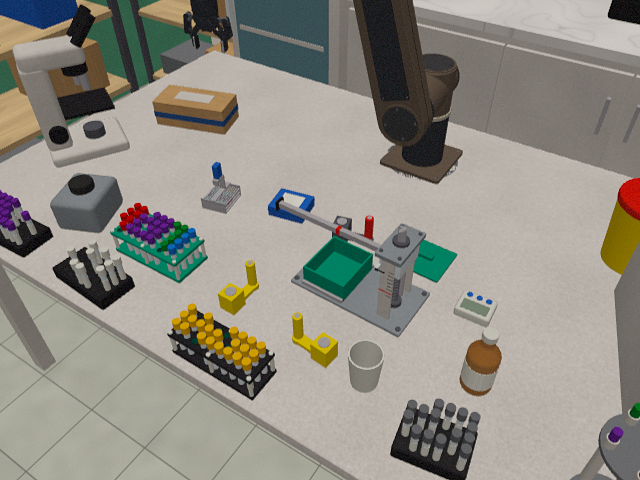

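View pics/side0.png

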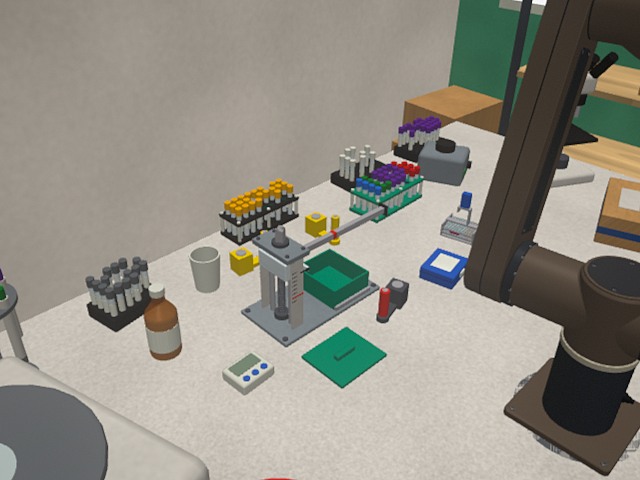

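Scene: the rack is at (222,190) with its blue grip at (216,170). The dark crank with the red handle is behind the rail, hub at (343,225) and handle at (369,228). The two yellow cranks at (235,290) and (318,345) are the look-alikes. In the side view the dark crank is at hub (397,293), handle (383,304). Next I'll confirm with enlarged crops.

Run:
```python
import cv2,numpy as np
a=cv2.imread("pics/scene0.png");b=cv2.imread("pics/side0.png")
A=cv2.resize(a[150:340,190:450],(800,585),interpolation=cv2.INTER_CUBIC)
cv2.imwrite("pics/c1.png",A)   # scale 3.077
B=cv2.resize(b[180:350,230:490],(800,523),interpolation=cv2.INTER_CUBIC)
cv2.imwrite("pics/c2.png",B)
```

```text
(no output)
```

View pics/c1.png

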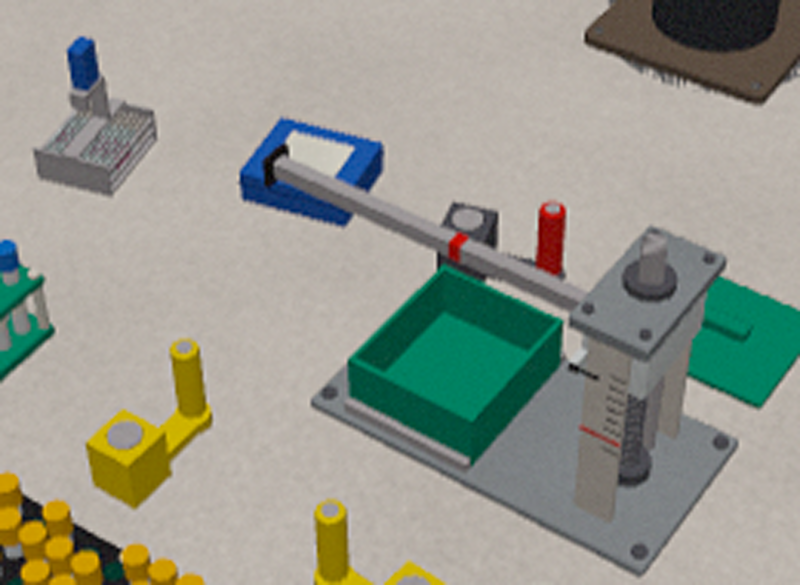

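View pics/c2.png

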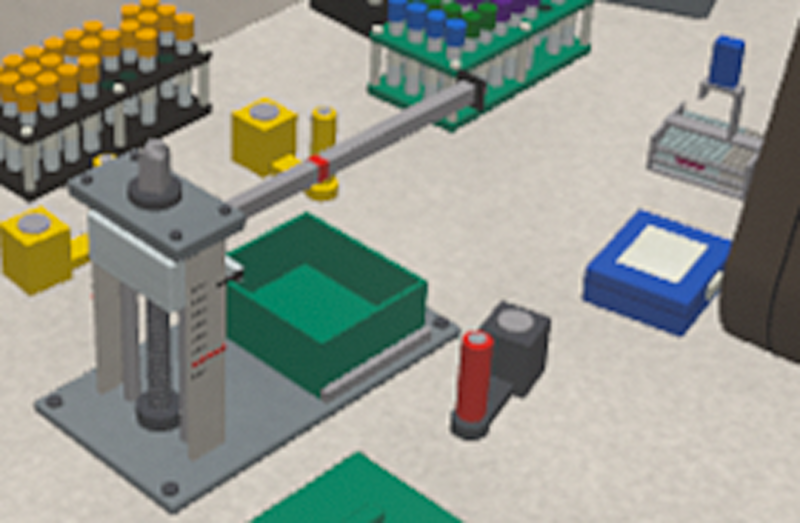

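The crop confirms the dark hub with the red handle as the crank (scene crop hub top (467,218), handle top (552,207)). The yellow ones differ only in colour, so they aren't meant. Now I'll turn these pixels into points.

```bash
cat >> h.py <<'E'
S=lambda p:(190+p[0]/3.0769-.33,150+p[1]/3.0789-.33)
D=lambda p:(230+p[0]/3.0769-.33,180+p[1]/3.0765-.33)
E
python3 - <<'E'
from h import *
np.set_printoptions(precision=4,suppress=True)
cs,cd=cam("scene"),cam("side")
both={"band":((458,243),(319,161)),"rail_end":((284,157),(464,88)),"screwtop z.235":((655,237),(153,145)),"hubtop .048":((467,218),(516,320)),
"handletop .080":((552,207),(479,338)),"griptop .124":((84,42),(730,41)),"plateR? .194":((725,255),(157,150)),"plate near":((643,355),(68,187)),"plate L":((570,322),(178,256))}
for k,(a,b) in both.items():
    r=[ray(cs,S(a)),ray(cd,D(b))]; X=tri(r); print(k,X,"res mm",1e3*np.linalg.norm(proj(cs,X)-S(a)),) if 0 else print(k,X,"px",proj(cs,X)-S(a))
print("plate scene",[onz(cs,S(p),.194)[:2] for p in((653,228),(725,255),(643,357),(570,322))])
print("plate side",[onz(cd,D(p),.194)[:2] for p in((68,187),(243,210),(178,255))])
print("screw",onz(cs,S((655,237)),.235)[:2],onz(cd,D((153,145)),.235)[:2])
print("dish rim",[onz(cs,S(p),.06)[:2] for p in((447,267),(562,320),(472,403),(350,360))])
print("hub",onz(cs,S((467,218)),.048)[:2],onz(cd,D((516,320)),.048)[:2])
print("handle",onz(cs,S((552,207)),.08)[:2],onz(cd,D((479,338)),.08)[:2])
print("grip",onz(cs,S((84,42)),.124)[:2],onz(cd,D((730,41)),.124)[:2])
print("tray scene",[onz(cs,S(p),.034)[:2] for p in((35,150),(112,180),(157,125))])
print("tray side",[onz(cd,D(p),.034)[:2] for p in((652,138),(680,105))])
E
```

```text
band [0.5615 0.0498 0.1537] px [-0.2122 -0.365 ]
rail_end [ 0.5547 -0.1057  0.1562] px [0.4503 0.8767]
screwtop z.235 [0.5655 0.2011 0.2319] px [0.2444 0.3761]
hubtop .048 [ 0.4295 -0.0212  0.0479] px [0.0306 0.0533]
handletop .080 [0.4116 0.0465 0.078 ] px [0.0194 0.0327]
griptop .124 [ 0.4854 -0.3687  0.1222] px [0.0723 0.1601]
plateR? .194 [0.5471 0.2312 0.236 ] px [-4.3948 -6.7567]
plate near [0.6218 0.2263 0.1857] px [0.3244 0.4571]
plate L [0.5765 0.1593 0.1297] px [3.364  4.8872]
plate scene [array([0.5164, 0.178 ]), array([0.515 , 0.2312]), array([0.6304, 0.2292]), array([0.6275, 0.1752])]
plate side [array([0.6112, 0.2358]), array([0.5125, 0.1738]), array([0.5052, 0.2376])]
screw [0.568  0.2016] [0.5614 0.2057]
dish rim [array([0.5   , 0.0036]), array([0.5033, 0.1082]), array([0.6132, 0.0959]), array([ 0.6248, -0.0023])]
hub [ 0.4295 -0.0213] [ 0.4293 -0.0209]
handle [0.4136 0.0475] [0.41   0.0488]
grip [ 0.4867 -0.3675] [ 0.4835 -0.3649]
tray scene [array([ 0.5411, -0.3915]), array([ 0.5364, -0.3089]), array([ 0.4563, -0.3256])]
tray side [array([ 0.5175, -0.3214]), array([ 0.5322, -0.3853])]
```

Every height agrees with the description: band 0.154, hub 0.048, handle 0.078, grip 0.122. Band to screw measures 152 mm. The rack's lip points roughly to world +x. Next I'll move over the rack for a wrist view.

```bash
python3 -m jog '{"travel":[[28,25,6],[28,25,6],[28,25,6],[28,25,6],[28,25,6]],"dr":[[0,0,-2.8],[0,0,-2.8],[0,0,-2.8],[0,0,-2.8],[0,0,-2.6]],"jaw":[0,0,0,0,0]}' && python3 -m jog '{"travel":[[28,25,5],[28,25,5],[28,25,5],[28,25,5],[28,25,5]],"dr":[[0,0,0],[0,0,0],[0,0,0],[0,0,0],[0,0,0]],"jaw":[0,0,0,0,0]}' && python3 -m jog '{"travel":[[20,18,0],[10,18,0],[0,0,0],[0,0,0]],"dr":[[0,0,0],[0,0,0],[0,0,0],[0,0,0]],"jaw":[0,0,0,0]}'
python3 - <<'E'
from h import *
im,c=snap("wrist","w1.png"); print(proj(c,[.485,-.367,.124]),get_state()["tcp_rot"])
cv2.imwrite("pics/w1c.png",cv2.resize(im,(800,600)))
E
```

```text
time: 0.57
eef_pos: [0.3025, -0.5289, 0.2611]
tcp_rot: [1.0, -0.001, -0.0, -0.0]
contact_force: [0.9, -0.4, 0.7]
opening: 1.001
time: 0.98
eef_pos: [0.4426, -0.4037, 0.2863]
tcp_rot: [1.0, 0.0, -0.0, -0.0]
contact_force: [0.7, 0.9, 0.1]
opening: 0.999
time: 1.32
eef_pos: [0.472, -0.3684, 0.286]
tcp_rot: [1.0, 0.002, -0.0, -0.0]
contact_force: [-0.4, -0.6, -0.2]
opening: 0.999
[319.11244533 202.92889998] [ 9.99999563e-01  8.58907852e-04 -3.63844062e-04  5.45709863e-05]
```

View pics/w1c.png

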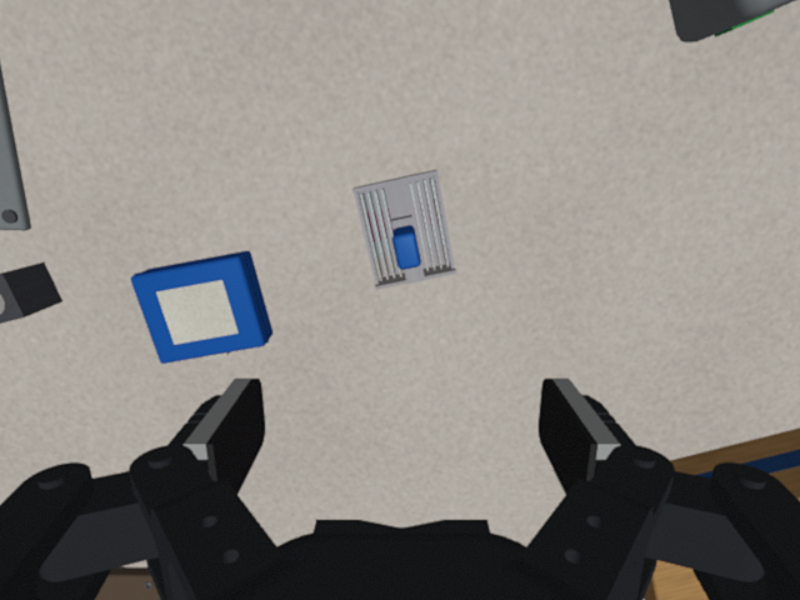

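The view shows the rack's grip at (406,247) of the 800x600 picture. The tray's long side is tilted about 12°, and the slide box is at (205,305).

Run:
```python
from h import *
np.set_printoptions(precision=4,suppress=True)
im=cv2.imread("pics/w1.png"); c=cam("wrist")
h=cv2.cvtColor(im,cv2.COLOR_BGR2HSV); m=cv2.inRange(h,(95,100,40),(130,255,255))
m[:,:270]=0;m[:,390:]=0;m[250:]=0
ys,xs=np.where(m>0);print(len(xs),xs.min(),xs.max(),ys.min(),ys.max())
# only top face: brighter
v=h[:,:,2]; print(np.percentile(v[m>0],[5,50,95]))
r=cv2.minAreaRect(np.c_[xs,ys].astype(np.float32)); print(r, onz(c,r[0],.124))
q=[(355,187),(436,172),(455,270),(378,285)]
P=[onz(c,(a*.8,b*.8),.034)[:2] for a,b in q];P=np.array(P);print(P,P.mean(0))
for i in range(4):
    d=P[(i+1)%4]-P[i];print(np.linalg.norm(d),np.degrees(np.arctan2(d[1],d[0])))
bx=[(133,277),(249,252),(271,335),(163,362)]
print("box",np.array([onz(c,(a*.8,b*.8),.034)[:2] for a,b in bx]))
```

```text
586 314 335 181 214
[ 83. 161. 172.]
((324.34619140625, 197.7307586669922), (32.947513580322266, 18.43491554260254), 78.69007110595703) [ 0.4888 -0.3722  0.124 ]
[[ 0.5228 -0.3314]
 [ 0.5348 -0.3978]
 [ 0.4529 -0.4162]
 [ 0.4394 -0.3493]] [ 0.4875 -0.3737]
0.06755615393090883 -79.7361232796087
0.0839442897554615 -167.37585436568986
0.0682645186429569 101.44315049122419
0.0853227630353334 12.119710591905953
box [[ 0.4462 -0.1361]
 [ 0.4684 -0.2391]
 [ 0.3925 -0.252 ]
 [ 0.3659 -0.1507]]
```

Rack centre (0.487, −0.371), yaw about +11.7°, size 85x68 (88x72 given), consistent between views. I'll descend and grip across the 16 mm.

```bash
python3 -m jog '{"travel":[[5,-1,-30],[5,-1,-30],[5,-1,-30],[0,0,-30],[0,0,-20]],"dr":[[0,0,4],[0,0,4],[0,0,3.5],[0,0,0],[0,0,0]],"jaw":[0,0,0,0,0]}' && python3 -m jog '{"travel":[[0,0,-20],[0,0,-20],[0,0,-16],[0,0,0],[0,0,0]],"dr":[[0,0,0],[0,0,0],[0,0,0],[0,0,0],[0,0,0]],"jaw":[0,0,0,100,160]}' 40 && python3 -m jog '{"travel":[[0,0,0],[0,0,0],[0,0,0],[0,0,0],[0,0,0]],"dr":[[0,0,0],[0,0,0],[0,0,0],[0,0,0],[0,0,0]],"jaw":[255,255,255,255,255]}' 40
```

```text
time: 1.78
eef_pos: [0.4846, -0.3726, 0.1425]
tcp_rot: [0.995, 0.1, -0.001, -0.002]
contact_force: [-0.7, 0.7, 0.2]
opening: 0.995
time: 2.2
eef_pos: [0.4853, -0.3729, 0.0892]
tcp_rot: [0.995, 0.1, -0.001, -0.001]
contact_force: [-0.2, 0.8, 0.7]
opening: 0.749
time: 2.62
eef_pos: [0.4871, -0.3728, 0.0916]
tcp_rot: [0.995, 0.101, 0.001, 0.001]
contact_force: [-0.8, 0.6, 4.0]
opening: 0.178
```

```bash
python3 -m jog '{"travel":[[0,0,10],[0,0,20],[0,0,25],[0,0,25],[0,0,17]],"dr":[[0,0,0],[0,0,0],[0,0,0],[0,0,0],[0,0,0]],"jaw":[255,255,255,255,255]}' 60 && python3 -m jog '{"travel":[[-2,15,0],[-2,25,0],[-2,30,0],[-1,30,0],[0,30,0]],"dr":[[0,0,0],[0,0,-3],[0,0,-3],[0,0,-3],[0,0,-3]],"jaw":[255,255,255,255,255]}' && python3 -m jog '{"travel":[[0,30,0],[0,30,0],[0,30,0],[0,30,0],[0,25,0]],"dr":[[0,0,-1.7],[0,0,0],[0,0,0],[0,0,0],[0,0,0]],"jaw":[255,255,255,255,255]}' && python3 -m jog '{"travel":[[0,15,0],[0,2,0],[0,0,0],[0,0,0]],"dr":[[0,0,0],[0,0,0],[0,0,0],[0,0,0]],"jaw":[255,255,255,255]}'
python3 - <<'E'
from h import *
a,_=snap("scene","s2.png");b,_=snap("side","d2.png");w,_=snap("wrist","w2.png")
C=np.zeros((600,800,3),np.uint8)
C[:300,:400]=cv2.resize(a[150:300,240:440],(400,300),interpolation=cv2.INTER_CUBIC)
C[:300,400:]=cv2.resize(b[150:300,290:490],(400,300),interpolation=cv2.INTER_CUBIC)
C[300:,:400]=cv2.resize(w,(400,300)); cv2.imwrite("pics/c3.png",C)
E
```

```text
time: 3.03
eef_pos: [0.4869, -0.3725, 0.1897]
tcp_rot: [0.995, 0.101, 0.001, 0.001]
contact_force: [1.6, -0.8, -1.9]
opening: 0.175
time: 3.45
eef_pos: [0.4787, -0.2407, 0.1869]
tcp_rot: [1.0, -0.006, -0.001, -0.0]
contact_force: [-0.2, -0.0, -1.8]
opening: 0.177
time: 3.87
eef_pos: [0.4787, -0.0951, 0.187]
tcp_rot: [1.0, -0.018, -0.001, -0.0]
contact_force: [-0.1, 0.6, -3.4]
opening: 0.178
time: 4.2
eef_pos: [0.4796, -0.0807, 0.1874]
tcp_rot: [1.0, -0.019, -0.0, 0.0]
contact_force: [1.0, -0.1, -3.1]
opening: 0.177
```

View pics/c3.png

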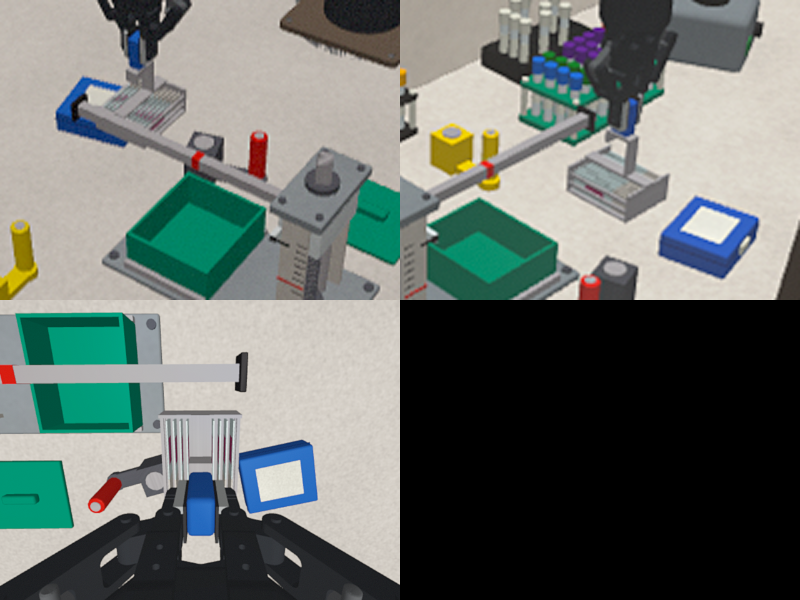

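The rack is held level with its lip towards the rail. In the wrist view the rail is parallel to the rack's y, the band is at about (11,118) and the rail end at about (378,117) in full pixels. I'll measure the rail edges there.

Run:
```python
from h import *
np.set_printoptions(precision=4,suppress=True)
w=cv2.imread("pics/w2.png");c=cam("wrist");h=cv2.cvtColor(w,cv2.COLOR_BGR2HSV)
# rail edges: columns where rail is over teal / bench
g=cv2.cvtColor(w,cv2.COLOR_BGR2GRAY).astype(float)
for x in (100,150,300,350):
    col=g[85:155,x-2:x+3].mean(1); d=np.diff(col); o=np.argsort(-abs(d))[:4]; print(x,sorted((int(i)+85.5,int(d[i])) for i in o))
red=cv2.inRange(h,(0,150,80),(8,255,255))|cv2.inRange(h,(172,150,80),(180,255,255)); red[160:]=0;red[:,60:]=0
ys,xs=np.where(red>0);print("band",xs.min(),xs.max(),ys.min(),ys.max(), [ (y,xs[ys==y].max()) for y in (105,110,115,120,125,130) if (ys==y).any()])
row=g[112:124,330:400].mean(0);print(row.astype(int))
for n in ("s2","d2"):
    im=cv2.imread(f"pics/{n}.png");hh=cv2.cvtColor(im,cv2.COLOR_BGR2HSV)
    r=cv2.inRange(hh,(0,150,80),(8,255,255))|cv2.inRange(hh,(172,150,80),(180,255,255))
    k,l,st,ce=cv2.connectedComponentsWithStats(r)
    for i in range(1,k):
        if st[i,4]>15 and st[i,4]<120: print(n,st[i],ce[i])
```

```text
100 [(102.5, 27), (103.5, 36), (132.5, -33), (133.5, -30)]
150 [(102.5, 44), (103.5, 22), (132.5, -40), (133.5, -19)]
300 [(101.5, -10), (102.5, -12), (130.5, 14), (131.5, 8)]
350 [(101.5, -12), (102.5, -9), (130.5, 12), (131.5, 6)]
band 0 25 104 133 [(105, np.int64(19)), (110, np.int64(20)), (115, np.int64(21)), (120, np.int64(22)), (125, np.int64(23)), (130, np.int64(24))]
[185 185 185 185 185 185 185 185 185 185 185 185 185 185 185 185 185 185
 185 185 185 185 185 185 185 185 185 185 185 185 185 185 185 185 185 185
 185 185 185 185 185 185 185 185 185 186 185 185 185 186 188 184 140  40
  14  39  62  71  70  70  69  67  64  58  50 111 190 211 208 207]
s2 [336 226   6   9  33] [337.9091 229.4242]
d2 [331 231   6   8  20] [333.9  233.75]
d2 [265 479  25   1  25] [277. 479.]
```

Run:
```python
from h import *
np.set_printoptions(precision=4,suppress=True)
c=cam("wrist");cs,cd=cam("scene"),cam("side");print(get_state()["eef_pos"],-c[1].T@c[2])
for z in(.150,.155,.160):
    print(z,"edges",[onz(c,p,z)[:2] for p in((100,103.2),(100,133),(350,102),(350,131))],"end",onz(c,(382.3,117),z)[:2],"band edge",onz(c,(21.8,118),z)[:2])
```

```text
[ 0.4797 -0.0813  0.1873] [ 0.5513 -0.0841  0.3309]
0.15 edges [array([0.5666, 0.0159]), array([0.5536, 0.0186]), array([ 0.5627, -0.0979]), array([ 0.55  , -0.0977])] end [ 0.5556 -0.1127] band edge [0.5616 0.0531]
0.155 edges [array([0.5661, 0.0131]), array([0.5535, 0.0157]), array([ 0.5623, -0.0975]), array([ 0.55  , -0.0973])] end [ 0.5555 -0.1119] band edge [0.5613 0.0494]
0.16 edges [array([0.5657, 0.0103]), array([0.5535, 0.0129]), array([ 0.562 , -0.0972]), array([ 0.5501, -0.097 ])] end [ 0.5553 -0.1111] band edge [0.561  0.0456]
```

```bash
python3 -m jog '{"travel":[[0,0,4],[15,0,0],[20,0,0],[20,0,0],[15,0,0]],"dr":[[0,0,0],[0,0,0],[0,0,0],[0,0,0],[0,0,0]],"jaw":[255,255,255,255,255]}' && python3 -m jog '{"travel":[[7,0,0],[0,0,0],[0,0,-6],[0,0,-6],[0,0,-4]],"dr":[[0,0,0],[0,0,0],[0,0,0],[0,0,0],[0,0,0]],"jaw":[255,255,255,255,255]}' && python3 -m jog '{"travel":[[0,0,-2],[0,0,0]],"dr":[[0,0,0],[0,0,0]],"jaw":[255,255]}'
```

```text
time: 4.77
eef_pos: [0.5511, -0.0812, 0.1918]
tcp_rot: [1.0, -0.019, 0.001, 0.0]
contact_force: [-0.3, 0.4, -2.3]
opening: 0.178
time: 5.18
eef_pos: [0.5553, -0.0802, 0.1739]
tcp_rot: [1.0, -0.019, -0.001, -0.0]
contact_force: [-1.3, -0.0, -3.9]
opening: 0.177
time: 5.35
eef_pos: [0.5557, -0.0802, 0.1724]
tcp_rot: [1.0, -0.019, -0.001, -0.0]
contact_force: [-0.3, -0.5, -2.8]
opening: 0.179
```

```bash
for i in 1; do python3 -m jog '{"travel":[[0,0,-1],[0,0,0]],"dr":[[0,0,0],[0,0,0]],"jaw":[255,255]}'; done; python3 -m jog '{"travel":[[0,0,-1],[0,0,0]],"dr":[[0,0,0],[0,0,0]],"jaw":[255,255]}'; python3 -m jog '{"travel":[[0,0,-1],[0,0,0]],"dr":[[0,0,0],[0,0,0]],"jaw":[255,255]}'; python3 -m jog '{"travel":[[0,0,-1],[0,0,0]],"dr":[[0,0,0],[0,0,0]],"jaw":[255,255]}'
```

```text
time: 5.52
eef_pos: [0.5566, -0.0803, 0.1724]
tcp_rot: [1.0, -0.019, 0.0, 0.0]
contact_force: [-1.1, 0.3, -2.8]
opening: 0.179
time: 5.68
eef_pos: [0.5569, -0.0804, 0.1718]
tcp_rot: [1.0, -0.019, 0.0, 0.0]
contact_force: [0.4, 0.4, -1.7]
opening: 0.177
time: 5.85
eef_pos: [0.557, -0.0804, 0.1717]
tcp_rot: [1.0, -0.019, 0.0, 0.0]
contact_force: [-2.3, 1.2, 4.8]
opening: 0.18
time: 6.02
eef_pos: [0.557, -0.0804, 0.1717]
tcp_rot: [1.0, -0.019, 0.0, 0.0]
contact_force: [-5.1, 1.6, 8.6]
opening: 0.178
```

Seated: the force reversed and TCP z held at 0.1717, so the rail top is near 0.158. I'll ease off and slide in towards the band.

```bash
python3 -m jog '{"travel":[[0,0,2.5],[0.4,10,0],[0.6,17,0],[0.6,17,0],[0.6,17,0]],"dr":[[0,0,0],[0,0,0],[0,0,0],[0,0,0],[0,0,0]],"jaw":[255,255,255,255,255]}' && python3 -m jog '{"travel":[[0.6,17,0],[0.6,17,0],[0.6,17,0],[0.6,13,0],[0.2,6.5,0]],"dr":[[0,0,0],[0,0,0],[0,0,0],[0,0,0],[0,0,0]],"jaw":[255,255,255,255,255]}'&& python3 -m jog '{"travel":[[0,0,0],[0,0,0]],"dr":[[0,0,0],[0,0,0]],"jaw":[255,255]}'
python3 - <<'E'
from h import *
a,_=snap("scene","s3.png");b,_=snap("side","d3.png");w,c=snap("wrist","w3.png")
C=np.zeros((600,800,3),np.uint8)
C[:300,:400]=cv2.resize(a[150:300,240:440],(400,300),interpolation=cv2.INTER_CUBIC)
C[:300,400:]=cv2.resize(b[150:300,240:440],(400,300),interpolation=cv2.INTER_CUBIC)
C[300:,:400]=cv2.resize(w,(400,300)); C[300:,400:]=cv2.resize(w[240:,180:500],(400,300)); cv2.imwrite("pics/c4.png",C)
E
```

```text
time: 6.43
eef_pos: [0.5592, -0.0189, 0.1717]
tcp_rot: [1.0, -0.019, 0.001, 0.001]
contact_force: [0.8, -3.0, 0.3]
opening: 0.176
time: 6.85
eef_pos: [0.5615, 0.0527, 0.1717]
tcp_rot: [1.0, -0.018, 0.0, 0.0]
contact_force: [0.2, -1.1, -0.3]
opening: 0.177
time: 7.02
eef_pos: [0.5615, 0.0521, 0.1718]
tcp_rot: [1.0, -0.019, 0.0, -0.001]
contact_force: [0.8, 2.2, -0.1]
opening: 0.178
```

View pics/c4.png

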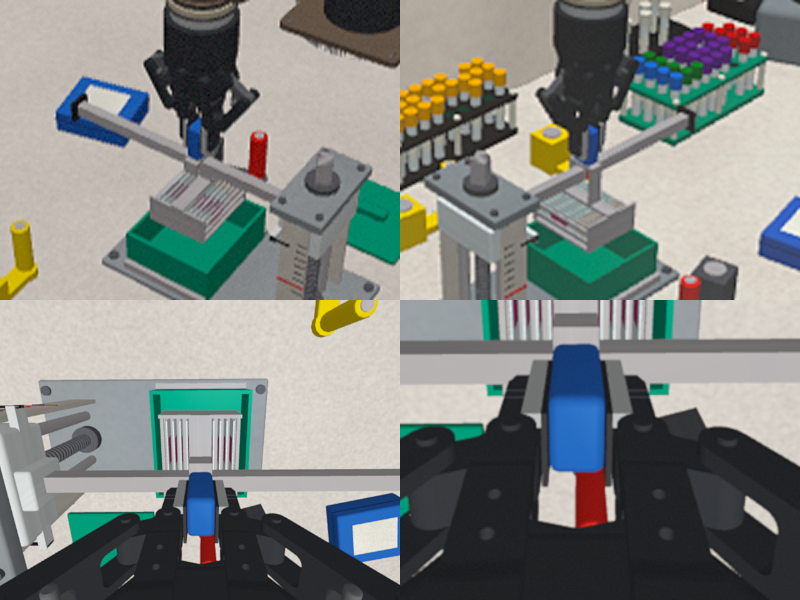

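The rack hangs on the rail with the grip covering the band, above the dish (wrist view: grip at (200,500) of the tile). I'll release it, go straight up and look.

```bash
python3 -m jog '{"travel":[[0,0,0],[0,0,0],[0,0,0],[0,0,0],[0,0,0]],"dr":[[0,0,0],[0,0,0],[0,0,0],[0,0,0],[0,0,0]],"jaw":[170,120,60,0,0]}' && python3 -m jog '{"travel":[[0,0,15],[0,0,25],[0,0,30],[0,0,30],[0,0,30]],"dr":[[0,0,0],[0,0,0],[0,0,0],[0,0,0],[0,0,0]],"jaw":[0,0,0,0,0]}'&& python3 -m jog '{"travel":[[0,0,30],[0,0,0],[0,0,0],[0,0,0]],"dr":[[0,0,0],[0,0,0],[0,0,0],[0,0,0]],"jaw":[0,0,0,0]}'
python3 - <<'E'
from h import *
w,c=snap("wrist","w4.png"); cv2.imwrite("pics/c5.png",cv2.resize(w,(800,600),interpolation=cv2.INTER_CUBIC))
print(proj(c,[.566,.202,.235]),proj(c,[.4295,-.021,.048]),get_state()["eef_pos"])
E
```

```text
time: 7.58
eef_pos: [0.5615, 0.0508, 0.1719]
tcp_rot: [1.0, -0.019, 0.0, 0.0]
contact_force: [0.3, -0.5, -0.2]
opening: 0.87
time: 8.0
eef_pos: [0.5612, 0.0511, 0.3031]
tcp_rot: [1.0, -0.019, -0.0, 0.0]
contact_force: [0.9, -0.4, 0.2]
opening: 0.999
time: 8.33
eef_pos: [0.5611, 0.0511, 0.3311]
tcp_rot: [1.0, -0.019, -0.0, 0.0]
contact_force: [-0.6, 0.5, -0.3]
opening: 1.004
[ 95.34757443 241.94047068] [382.52079559 296.68459723] [0.56077632 0.05112344 0.33002613]
```

View pics/c5.png

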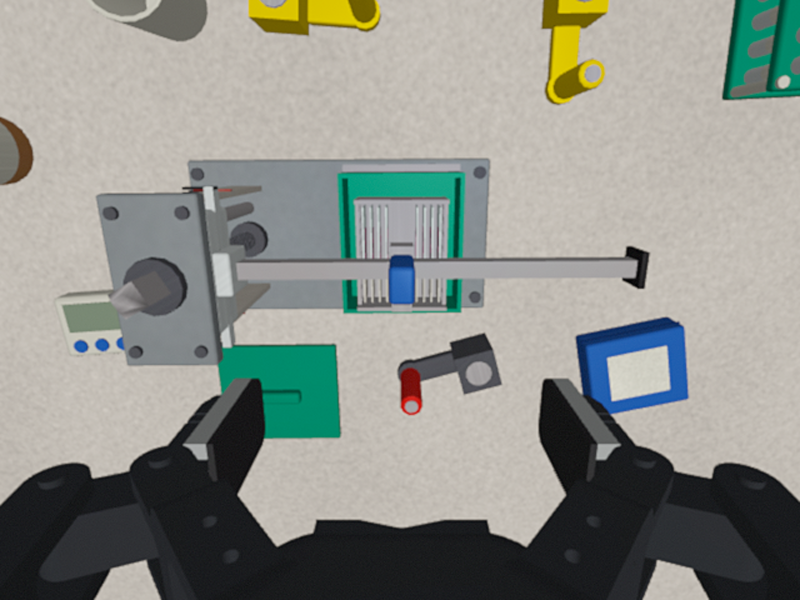

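The rack hangs free with its grip at (402,270) and the band hidden under it. The crank's hub top is at (479,373), the handle top at (411,405), and the screw's collar at (153,288). I'll look straight down on the screw and work out the crank's pose from this picture.

```bash
python3 - <<'E'
from h import *
np.set_printoptions(precision=4,suppress=True)
c=cam("wrist"); u=lambda p:(p[0]*.8-.1,p[1]*.8-.1)
H=onz(c,u((479,373)),.048);T=onz(c,u((411,405)),.080);d=T-H;print(H,T,np.linalg.norm(d[:2]),np.degrees(np.arctan2(d[1],d[0])))
G=onz(c,u((402,258)),.158+.046);E=onz(c,u((629,262)),.158);print("grip?",G,"end",E,"screw",onz(c,u((155,287)),.202), "plate",[onz(c,u(p),.194)[:2] for p in((97,196),(210,191),(221,362),(128,365))])
print("handle foot",onz(c,u((407,368)),.012))
E
python3 -m jog '{"travel":[[-13,30,0],[-13,30,0],[-13,30,0],[-13,30,0],[-15,31,0]],"dr":[[0,0,0],[0,0,0],[0,0,0],[0,0,0],[0,0,0]],"jaw":[0,0,0,0,0]}' && python3 -m jog '{"travel":[[0,0,0],[0,0,0],[0,0,0]],"dr":[[0,0,0],[0,0,0],[0,0,0]],"jaw":[0,0,0]}'
python3 - <<'E'
from h import *
w,c=snap("wrist","w5.png"); p=proj(c,[.566,.202,.235]);print(p,proj(c,[.566,.202,.202]))
x,y=int(p[0])-75,max(0,int(p[1])-60);print(x,y)
cv2.imwrite("pics/c6.png",cv2.resize(w[y:y+120,x:x+150],(750,600),interpolation=cv2.INTER_CUBIC))
E
```

```text
[ 0.4267 -0.0215  0.048 ] [0.4116 0.0474 0.08  ] 0.07060957045527759 102.38765332520208
grip? [0.5779 0.0499 0.204 ] end [ 0.5599 -0.1058  0.158 ] screw [0.5654 0.199  0.202 ] plate [array([0.6194, 0.227 ]), array([0.6198, 0.1605]), array([0.5116, 0.1701]), array([0.5118, 0.231 ])]
handle foot [0.4181 0.0502 0.012 ]
time: 8.8
eef_pos: [0.4931, 0.203, 0.3294]
tcp_rot: [1.0, -0.019, -0.002, 0.0]
contact_force: [0.8, -0.1, -0.1]
opening: 1.002
time: 9.05
eef_pos: [0.4941, 0.2019, 0.3303]
tcp_rot: [1.0, -0.018, -0.001, 0.001]
contact_force: [0.2, 0.5, -0.1]
opening: 1.0
[315.9473492  128.52091011] [316.48964214 128.49126233]
240 68
```

View pics/c6.png

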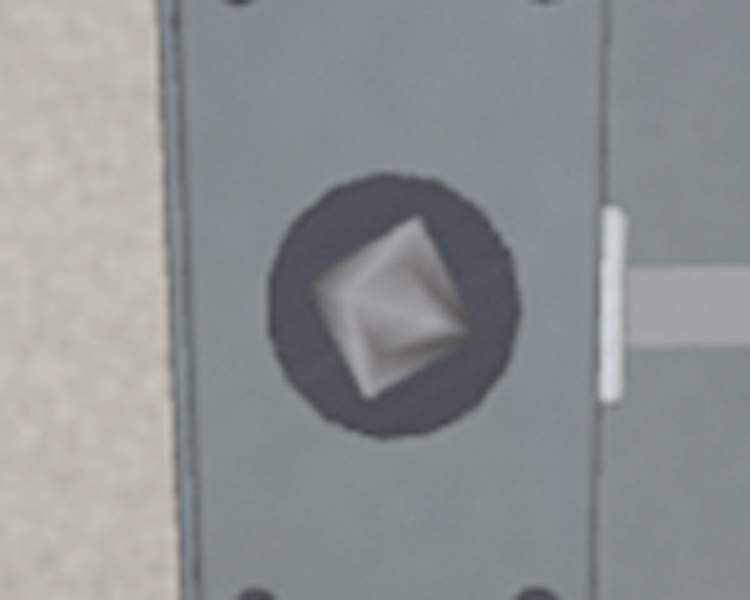

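Run:
```python
from h import *
np.set_printoptions(precision=4,suppress=True)
c=cam("wrist"); u=lambda p:(240+p[0]/5-.4,68+p[1]/5-.4)
print("axis",onz(c,u((393.5,305.5)),.202))
P=np.array([onz(c,u(p),.228)[:2] for p in((418,216),(472,332),(371,399),(312,288))]);print(P,P.mean(0))
for i in range(4):
    d=P[(i+1)%4]-P[i];print(np.linalg.norm(d),np.degrees(np.arctan2(d[1],d[0]))%90)
print(get_state()["tcp_rot"])
```

```text
axis [0.5663 0.2002 0.202 ]
[[0.5768 0.1966]
 [0.5627 0.1903]
 [0.5549 0.2034]
 [0.5688 0.2103]] [0.5658 0.2001]
0.015503738541206796 24.096680159926848
0.01526009884870214 30.529848294748305
0.015437737153902646 26.250411912268603
0.0158452301774616 30.57113735811444
[ 0.9998 -0.019  -0.001   0.0005]
```

Screw axis (0.566, 0.200), square yaw about 28° mod 90, sides measured about 15.5 (16 given). Crank yaw is about 102.4°, hub about (0.428, −0.021). I'll go over the crank with the camera straight above its hub, tool x along the arm.

```bash
python3 -m jog '{"travel":[[-3,-20,0],[-3,-20,0],[-3,-20,0],[-3,-20,0],[-3,-20,0]],"dr":[[0,0,7],[0,0,7],[0,0,7],[0,0,7],[0,0,7]],"jaw":[0,0,0,0,0]}' && python3 -m jog '{"travel":[[-3,-20,0],[-3,-20,0],[-3,-20,0],[-3,-20,0],[-3,-20,0]],"dr":[[0,0,7],[0,0,7],[0,0,7],[0,0,7],[0,0,7]],"jaw":[0,0,0,0,0]}' && python3 -m jog '{"travel":[[-4,-20,-20],[-4,-20,-20],[-4,-20,-20],[-4,-20,-20],[-4,-13,-20]],"dr":[[0,0,7],[0,0,7],[0,0,7],[0,0,7],[0,0,6.6]],"jaw":[0,0,0,0,0]}'  && python3 -m jog '{"travel":[[0,0,0],[0,0,0],[0,0,0]],"dr":[[0,0,0],[0,0,0],[0,0,0]],"jaw":[0,0,0]}'
python3 - <<'E'
from h import *
w,c=snap("wrist","w6.png"); p=proj(c,[.428,-.021,.048]);print(p,proj(c,[.4116,.0474,.08]),get_state()["qpos"])
x,y=int(p[0])-120,max(0,int(p[1])-120);print(x,y)
cv2.imwrite("pics/c7.png",cv2.resize(w[y:y+200,x:x+240],(720,600),interpolation=cv2.INTER_CUBIC))
E
```

```text
time: 9.52
eef_pos: [0.4795, 0.0999, 0.3313]
tcp_rot: [0.959, 0.285, -0.0, 0.0]
contact_force: [0.2, 0.4, 0.5]
opening: 1.0
time: 9.93
eef_pos: [0.4642, -0.0002, 0.3314]
tcp_rot: [0.829, 0.56, -0.0, -0.0]
contact_force: [0.8, 0.9, 0.6]
opening: 1.0
time: 10.35
eef_pos: [0.4438, -0.0937, 0.2306]
tcp_rot: [0.625, 0.78, -0.0, 0.0]
contact_force: [-0.3, 0.2, -0.4]
opening: 0.998
time: 10.6
eef_pos: [0.4449, -0.0914, 0.2328]
tcp_rot: [0.628, 0.778, 0.0, 0.0]
contact_force: [-0.2, -0.4, 0.9]
opening: 1.001
[319.63573483 129.06893761] [317.22485289  25.24796748] [-4.25828729e-01 -2.22985883e-01  2.09531283e+00  2.74320134e-04
  1.26691812e+00 -6.41053172e-01]
199 9
```

View pics/c7.png

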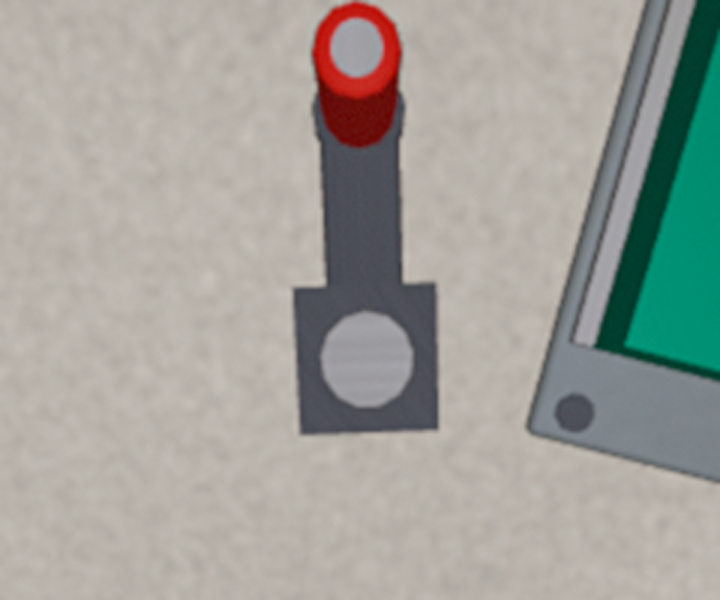

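The crop shows the dark crank from above, hub top centred at crop (367,359) and handle top at (357,48). No yellow, and the hub sides are about 143 px.

Run:
```python
from h import *
np.set_printoptions(precision=4,suppress=True)
s=get_state();c=cam("wrist"); u=lambda p:(199+p[0]/3-.33,9+p[1]/3-.33)
P=np.array([onz(c,u(p),.048)[:2] for p in((293,289),(436,284),(438,429),(300,434))]);print(P,P.mean(0),onz(c,u((367,359)),.048))
for i in range(4):
    d=P[(i+1)%4]-P[i];print(np.linalg.norm(d),np.degrees(np.arctan2(d[1],d[0]))%90)
T=onz(c,u((357,48)),.08);print(T,np.degrees(np.arctan2(*(T[:2]-P.mean(0))[::-1])))
print("tool x yaw",np.degrees(2*np.arctan2(s["tcp_rot"][1],s["tcp_rot"][0])),s["eef_pos"])
```

```text
[[ 0.4056 -0.0063]
 [ 0.4439  0.0034]
 [ 0.4534 -0.0344]
 [ 0.4151 -0.0442]] [ 0.4295 -0.0204] [ 0.4295 -0.02    0.048 ]
0.03951636540928726 14.215263778610554
0.039034870251738206 14.168987150981891
0.03950375025324336 14.347001100314742
0.03912569095842149 14.187721159098416
[0.4122 0.0481 0.08  ] 104.2122040295516
tool x yaw 102.3267668700899 [ 0.4453 -0.0911  0.2333]
```

```bash
python3 -m jog '{"travel":[[-4,18,-20],[-4,18,-20],[-4,18,-20],[-4,17,-20],[0,0,-25]],"dr":[[0,0,1.9],[0,0,0],[0,0,0],[0,0,0],[0,0,0]],"jaw":[60,60,60,60,60]}' && python3 -m jog '{"travel":[[0,0,-25],[0,0,-25],[0,0,-25],[0,0,-20],[0,0,-10]],"dr":[[0,0,0],[0,0,0],[0,0,0],[0,0,0],[0,0,0]],"jaw":[60,60,60,60,60]}' 80 && python3 -m jog '{"travel":[[0,0,-7],[0,0,0],[0,0,0]],"dr":[[0,0,0],[0,0,0],[0,0,0]],"jaw":[60,60,60]}'
```

```text
time: 11.07
eef_pos: [0.4297, -0.0175, 0.1284]
tcp_rot: [0.612, 0.791, 0.001, 0.002]
contact_force: [0.2, -0.4, 0.2]
opening: 0.762
time: 11.48
eef_pos: [0.4283, -0.019, 0.0207]
tcp_rot: [0.613, 0.79, -0.0, -0.001]
contact_force: [0.4, -0.3, -0.4]
opening: 0.768
time: 11.73
eef_pos: [0.4296, -0.0199, 0.0159]
tcp_rot: [0.613, 0.79, 0.0, 0.001]
contact_force: [0.1, -0.2, -0.0]
opening: 0.769
```

```bash
python3 -m jog '{"travel":[[0,0,0],[0,0,0],[0,0,0],[0,0,0],[0,0,0]],"dr":[[0,0,0],[0,0,0],[0,0,0],[0,0,0],[0,0,0]],"jaw":[100,255,255,255,255]}' 80; python3 -c "
from h import *
s=get_state();print(s['eef_pos'],np.degrees(2*np.arctan2(s['tcp_rot'][1],s['tcp_rot'][0])),s['qpos'])"
```

```text
time: 12.15
eef_pos: [0.43, -0.0203, 0.0164]
tcp_rot: [0.613, 0.79, 0.001, 0.001]
contact_force: [0.2, 0.4, 6.1]
opening: 0.458
[ 0.4299525  -0.02027513  0.01642201] 104.3461213777827 [-2.83775293e-01  5.58797742e-02  2.29393731e+00  8.31218721e-05
  7.88676459e-01 -5.34220837e-01]
```

Gripped: 39 mm at the jaws. I'll lift and carry it over the screw, turning to 118°.

```bash
python3 -m jog '{"travel":[[0,0,15],[0,0,30],[0,0,35],[0,0,35],[0,0,35]],"dr":[[0,0,0],[0,0,0],[0,0,0],[0,0,0],[0,0,0]],"jaw":[255,255,255,255,255]}' && python3 -m jog '{"travel":[[0,0,35],[0,0,35],[0,0,30],[0,0,20],[10,15,0]],"dr":[[0,0,0],[0,0,0],[0,0,0],[0,0,0],[0,0,0]],"jaw":[255,255,255,255,255]}' && python3 -m jog '{"travel":[[18,29,0],[18,29,0],[18,29,0],[18,29,0],[18,29,0]],"dr":[[0,0,3],[0,0,3],[0,0,3],[0,0,3],[0,0,1.6]],"jaw":[255,255,255,255,255]}' && python3 -m jog '{"travel":[[18,29,0],[12,20,0],[6,11,0],[0,0,0],[0,0,0]],"dr":[[0,0,0],[0,0,0],[0,0,0],[0,0,0],[0,0,0]],"jaw":[255,255,255,255,255]}'
python3 - <<'E'
from h import *
s=get_state();print(s['time'],s['eef_pos'],np.degrees(2*np.arctan2(s['tcp_rot'][1],s['tcp_rot'][0])),s['contact_force'],s['opening'])
a,_=snap("scene","s4.png");b,_=snap("side","d4.png");w,c=snap("wrist","w7.png")
C=np.zeros((600,800,3),np.uint8)
C[:300,:400]=cv2.resize(a[130:280,300:500],(400,300),interpolation=cv2.INTER_CUBIC)
C[:300,400:]=cv2.resize(b[150:300,190:390],(400,300),interpolation=cv2.INTER_CUBIC)
C[300:,:400]=cv2.resize(w,(400,300)); C[300:,400:]=cv2.resize(w[240:,160:480],(400,300)); cv2.imwrite("pics/c8.png",C)
E
```

```text
time: 12.57
eef_pos: [0.4267, -0.0194, 0.1648]
tcp_rot: [0.613, 0.79, -0.001, -0.001]
contact_force: [0.7, 0.3, -5.4]
opening: 0.456
time: 12.98
eef_pos: [0.4394, -0.0066, 0.2897]
tcp_rot: [0.614, 0.789, 0.001, 0.004]
contact_force: [0.9, -0.0, -3.6]
opening: 0.457
time: 13.4
eef_pos: [0.5279, 0.1416, 0.2828]
tcp_rot: [0.514, 0.858, -0.001, -0.001]
contact_force: [0.7, -1.4, -5.0]
opening: 0.457
time: 13.82
eef_pos: [0.5635, 0.1999, 0.2831]
tcp_rot: [0.515, 0.857, -0.002, -0.001]
contact_force: [0.2, -0.2, -4.0]
opening: 0.456
13.8167 [0.56352778 0.19985781 0.28314874] 118.00155867866299 [ 0.21600327 -0.1572582  -4.02066229] 0.4556968274756117
```

View pics/c8.png

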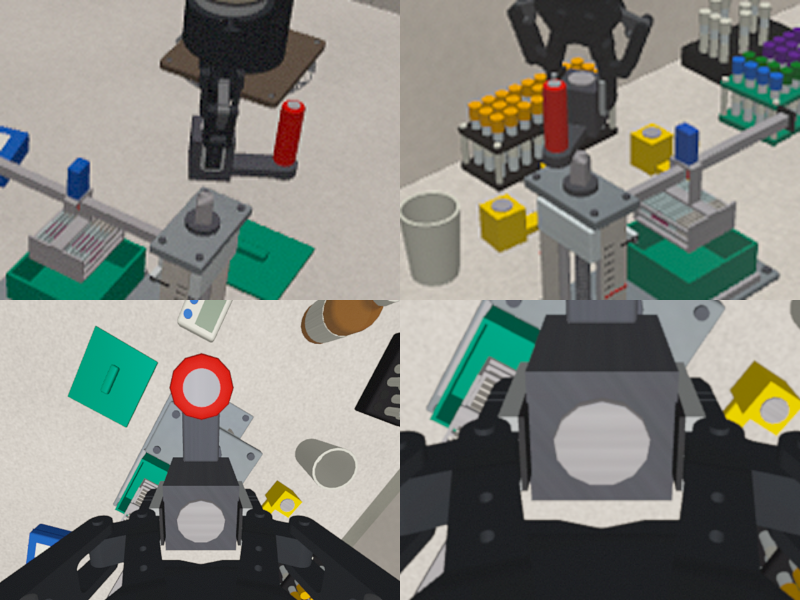

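Scene and side views show the crank held level over the screw's column with the handle to the lift's outer side. The rack hangs at the band in both. Now I'll lower it gently while watching the force.

```bash
python3 -m jog '{"travel":[[1,0,-10],[1,0,-10],[0,0,-10],[0,0,0]],"dr":[[0,0,0],[0,0,0],[0,0,0],[0,0,0]],"jaw":[255,255,255,255]}' && python3 -m jog '{"travel":[[0,0,-3],[0,0,-3],[0,0,-3],[0,0,0]],"dr":[[0,0,0],[0,0,0],[0,0,0],[0,0,0]],"jaw":[255,255,255,255]}'; python3 -c "
from h import *
s=get_state();print(s['eef_pos'],s['contact_force'],s['wrist_torque'],np.degrees(2*np.arctan2(s['tcp_rot'][1],s['tcp_rot'][0])))"
```

```text
time: 14.3
eef_pos: [0.5646, 0.1994, 0.2506]
tcp_rot: [0.516, 0.857, -0.002, -0.003]
contact_force: [-0.9, 0.7, -5.8]
opening: 0.458
time: 14.63
eef_pos: [0.5663, 0.2002, 0.2453]
tcp_rot: [0.515, 0.857, -0.0, -0.0]
contact_force: [-0.1, 0.7, -5.6]
opening: 0.454
[0.56627203 0.20016652 0.24525325] [-0.10024195  0.71433936 -5.57124359] [-0.08642429 -0.0177364  -0.00890434] 117.95781063756321
```

```bash
python3 -m jog '{"travel":[[0,0,-3],[0,0,-3],[0,0,-2],[0,0,0]],"dr":[[0,0,0],[0,0,0],[0,0,0],[0,0,0]],"jaw":[255,255,255,255]}' && python3 -m jog '{"travel":[[0,0,-3],[0,0,-3],[0,0,-2],[0,0,0]],"dr":[[0,0,0],[0,0,0],[0,0,0],[0,0,0]],"jaw":[255,255,255,255]}'&& python3 -m jog '{"travel":[[0,0,-3],[0,0,-3],[0,0,-1],[0,0,0]],"dr":[[0,0,0],[0,0,0],[0,0,0],[0,0,0]],"jaw":[255,255,255,255]}'
```

```text
time: 14.97
eef_pos: [0.5661, 0.2002, 0.2371]
tcp_rot: [0.515, 0.857, -0.0, -0.0]
contact_force: [-0.4, 0.4, -5.3]
opening: 0.456
time: 15.3
eef_pos: [0.5661, 0.2001, 0.229]
tcp_rot: [0.515, 0.857, -0.0, -0.0]
contact_force: [-0.4, 1.4, -5.2]
opening: 0.461
time: 15.63
eef_pos: [0.5662, 0.2002, 0.2222]
tcp_rot: [0.515, 0.857, -0.0, -0.0]
contact_force: [-0.2, 1.5, -5.9]
opening: 0.452
```

Smooth fit with no side load. About 4 mm to go.

```bash
python3 -m jog '{"travel":[[0,0,-2],[0,0,-2],[0,0,0]],"dr":[[0,0,0],[0,0,0],[0,0,0]],"jaw":[255,255,255]}' && python3 -m jog '{"travel":[[0,0,-1],[0,0,0]],"dr":[[0,0,0],[0,0,0]],"jaw":[255,255]}' && python3 -m jog '{"travel":[[0,0,-1],[0,0,0]],"dr":[[0,0,0],[0,0,0]],"jaw":[255,255]}'
```

```text
time: 15.88
eef_pos: [0.5664, 0.2003, 0.2185]
tcp_rot: [0.515, 0.857, 0.0, -0.0]
contact_force: [-0.2, 2.5, -5.7]
opening: 0.457
time: 16.05
eef_pos: [0.5665, 0.2003, 0.2185]
tcp_rot: [0.515, 0.857, 0.0, -0.0]
contact_force: [-0.9, 2.2, -0.5]
opening: 0.454
time: 16.22
eef_pos: [0.5665, 0.2003, 0.2185]
tcp_rot: [0.515, 0.857, 0.0, 0.0]
contact_force: [-5.2, 1.7, 4.3]
opening: 0.456
```

Seated: the foot is at about 0.202 and the force reversed. The square's yaw gives screw ≈ 30° (0.52 rad), which agrees with the rail top near 0.158, so about 870° remain to wind. I'll release, rise and take the handle at about (0.534, 0.262).

```bash
python3 -m jog '{"travel":[[0,0,1.5],[0,0,0],[0,0,0],[0,0,0],[0,0,0]],"dr":[[0,0,0],[0,0,0],[0,0,0],[0,0,0],[0,0,0]],"jaw":[180,100,0,0,0]}' && python3 -m jog '{"travel":[[0,0,10],[0,0,20],[0,0,30],[0,0,35],[0,0,0]],"dr":[[0,0,0],[0,0,0],[0,0,0],[0,0,0],[0,0,0]],"jaw":[0,0,0,0,0]}' && python3 -m jog '{"travel":[[-16,30,0],[-17,32,0],[0,0,0],[0,0,-20],[0,0,-20]],"dr":[[0,0,0],[0,0,0],[0,0,0],[0,0,0],[0,0,0]],"jaw":[0,0,0,0,0]}' && python3 -m jog '{"travel":[[0,0,-20],[0,0,-10],[0,0,0],[0,0,0],[0,0,0]],"dr":[[0,0,0],[0,0,0],[0,0,0],[0,0,0],[0,0,0]],"jaw":[60,120,200,255,255]}' 30 && python3 -m jog '{"travel":[[0,0,0],[0,0,0],[0,0,0]],"dr":[[0,0,0],[0,0,0],[0,0,0]],"jaw":[255,255,255]}'
```

```text
time: 16.63
eef_pos: [0.5671, 0.1999, 0.2187]
tcp_rot: [0.515, 0.857, 0.0, 0.001]
contact_force: [-0.3, 0.1, -0.4]
opening: 0.986
time: 17.05
eef_pos: [0.5697, 0.2007, 0.3235]
tcp_rot: [0.515, 0.857, 0.005, 0.006]
contact_force: [1.4, -0.2, 1.4]
opening: 1.003
time: 17.47
eef_pos: [0.5345, 0.263, 0.2758]
tcp_rot: [0.515, 0.857, 0.002, 0.002]
contact_force: [1.0, 0.1, 0.1]
opening: 1.002
time: 17.88
eef_pos: [0.5344, 0.2622, 0.2451]
tcp_rot: [0.515, 0.857, 0.001, 0.001]
contact_force: [-0.5, 0.1, 0.2]
opening: 0.298
time: 18.13
eef_pos: [0.5343, 0.2624, 0.2451]
tcp_rot: [0.515, 0.857, 0.001, 0.001]
contact_force: [-0.7, 0.9, 2.8]
opening: 0.25
```

```bash
python3 -m jog '{"travel":[[-2.1,-1.2,0],[-14.5,-11.1,0],[-11.1,-14.5,0],[-7,-16.9,0],[-2.4,-18.1,0]],"dr":[[0,0,0],[0,0,0],[0,0,0],[0,0,0],[0,0,0]],"jaw":[255,255,255,255,255]}' && python3 -m jog '{"travel":[[2.4,-18.1,0],[0,0,0],[0,0,0]],"dr":[[0,0,0],[0,0,0],[0,0,0]],"jaw":[255,255,255]}'; python3 -c "
from h import *
s=get_state();p=np.array(s['eef_pos'])-[.5665,.2003,0];print(p,np.hypot(*p[:2]),np.degrees(np.arctan2(p[1],p[0])),s['contact_force'])"
```

```text
time: 18.55
eef_pos: [0.496, 0.201, 0.2452]
tcp_rot: [0.515, 0.857, 0.002, 0.001]
contact_force: [3.5, 1.0, 1.6]
opening: 0.244
time: 18.8
eef_pos: [0.4991, 0.1812, 0.2452]
tcp_rot: [0.516, 0.857, 0.0, 0.001]
contact_force: [-3.1, -2.0, 6.8]
opening: 0.247
[-0.06744057 -0.01905236  0.24518832] 0.070080117696056 -164.22469765797098 [-3.12804328 -1.99373038  6.83611241]
```

Winding works: handle at 195°, radius 70.1 mm, forces small. Continuing.

```bash
python3 -m jog '{"travel":[[7,-16.9,0],[11.1,-14.5,0],[14.5,-11.1,0],[16.9,-7,0],[18.1,-2.4,0]],"dr":[[0,0,0],[0,0,0],[0,0,0],[0,0,0],[0,0,0]],"jaw":[255,255,255,255,255]}' && python3 -m jog '{"travel":[[18.1,2.4,0],[16.9,7,0],[14.5,11.1,0],[11.1,14.5,0],[7,16.9,0]],"dr":[[0,0,0],[0,0,0],[0,0,0],[0,0,0],[0,0,0]],"jaw":[255,255,255,255,255]}' && python3 -m jog '{"travel":[[2.4,18.1,0],[-2.4,18.1,0],[-7,16.9,0],[-11.1,14.5,0],[-14.5,11.1,0]],"dr":[[0,0,0],[0,0,0],[0,0,0],[0,0,0],[0,0,0]],"jaw":[255,255,255,255,255]}' && python3 -m jog '{"travel":[[-16.9,7,0],[-18.1,2.4,0],[-18.1,-2.4,0],[-16.9,-7,0],[0,0,0]],"dr":[[0,0,0],[0,0,0],[0,0,0],[0,0,0],[0,0,0]],"jaw":[255,255,255,255,255]}'; python3 -c "
from h import *
s=get_state();p=np.array(s['eef_pos'])-[.5665,.2003,0];print(p,np.hypot(*p[:2]),np.degrees(np.arctan2(p[1],p[0])),s['contact_force'],s['qpos'])"
```

```text
time: 19.22
eef_pos: [0.5671, 0.1302, 0.245]
tcp_rot: [0.516, 0.857, 0.001, 0.0]
contact_force: [-0.7, 4.4, 3.5]
opening: 0.252
time: 19.63
eef_pos: [0.6345, 0.1826, 0.2448]
tcp_rot: [0.516, 0.857, -0.0, -0.001]
contact_force: [-4.1, -1.1, 5.2]
opening: 0.246
time: 20.05
eef_pos: [0.602, 0.2615, 0.2449]
tcp_rot: [0.515, 0.857, -0.0, 0.002]
contact_force: [0.4, -2.8, 3.4]
opening: 0.249
time: 20.47
eef_pos: [0.5299, 0.261, 0.2448]
tcp_rot: [0.515, 0.857, 0.0, 0.001]
contact_force: [-0.6, 1.0, 4.2]
opening: 0.25
[-0.03660866  0.0606748   0.24482957] 0.07086343236544142 121.10504271693391 [-0.62298975  0.95490406  4.16729614] [ 2.86466304e-01  9.12161027e-02  1.77674134e+00 -1.21169195e-03
  1.27239023e+00 -2.02205157e-01]
```

```bash
cat >> h.py <<'E'
def blue(n,f,box):
    im,c=snap(n,f); h=cv2.cvtColor(im,cv2.COLOR_BGR2HSV); m=cv2.inRange(h,(100,130,40),(130,255,255)); x0,y0,x1,y1=box
    z=np.zeros_like(m); z[y0:y1,x0:x1]=m[y0:y1,x0:x1]; k,l,st,ce=cv2.connectedComponentsWithStats(z); i=1+np.argmax(st[1:,4]); print(n,st[i],ce[i]); return ray(c,ce[i])
def grip(t):
    return tri([blue("scene",f"g{t}s.png",(325,195,360,260)),blue("side",f"g{t}d.png",(310,195,350,260))])
E
python3 - <<'E'
from h import *
for n,b in(("s4",(325,195,360,260)),("d4",(310,195,350,260))):
    im=cv2.imread(f"pics/{n}.png");h=cv2.cvtColor(im,cv2.COLOR_BGR2HSV); m=cv2.inRange(h,(100,130,40),(130,255,255));ys,xs=np.where(m[b[1]:b[3],b[0]:b[2]]>0);print(n,xs.mean()+b[0],ys.mean()+b[1],len(xs))
    r=ray(cam("scene" if n[0]=="s" else "side"),(xs.mean()+b[0],ys.mean()+b[1])); R=[r] if n=="s4" else R+[r]
print("before",tri(R)); print("now",grip(1))
E
```

```text
s4 338.64942528735634 218.72413793103448 174
d4 332.9494949494949 221.49494949494948 198
before [0.56194707 0.05057778 0.18138358]
scene [334 218  10  20 168] [338.47619048 227.11309524]
side [328 221  11  21 188] [332.7393617  230.79255319]
now [0.56198652 0.05045654 0.15760862]
```

The rack came down 23.8 mm for the turn and has not shifted (y 0.0505). Second turn next.

```bash
python3 -m jog '{"travel":[[-14.5,-11.1,0],[-11.1,-14.5,0],[-7,-16.9,0],[-2.4,-18.1,0],[2.4,-18.1,0]],"dr":[[0,0,0],[0,0,0],[0,0,0],[0,0,0],[0,0,0]],"jaw":[255,255,255,255,255]}' && python3 -m jog '{"travel":[[7,-16.9,0],[11.1,-14.5,0],[14.5,-11.1,0],[16.9,-7,0],[18.1,-2.4,0]],"dr":[[0,0,0],[0,0,0],[0,0,0],[0,0,0],[0,0,0]],"jaw":[255,255,255,255,255]}' && python3 -m jog '{"travel":[[18.1,2.4,0],[16.9,7,0],[14.5,11.1,0],[11.1,14.5,0],[7,16.9,0]],"dr":[[0,0,0],[0,0,0],[0,0,0],[0,0,0],[0,0,0]],"jaw":[255,255,255,255,255]}' && python3 -m jog '{"travel":[[2.4,18.1,0],[-2.4,18.1,0],[-7,16.9,0],[-11.1,14.5,0],[-14.5,11.1,0]],"dr":[[0,0,0],[0,0,0],[0,0,0],[0,0,0],[0,0,0]],"jaw":[255,255,255,255,255]}' && python3 -m jog '{"travel":[[-16.9,7,0],[-18.1,2.4,0],[-18.1,-2.4,0],[-16.9,-7,0],[0,0,0]],"dr":[[0,0,0],[0,0,0],[0,0,0],[0,0,0],[0,0,0]],"jaw":[255,255,255,255,255]}'; python3 -c "
from h import *
print(grip(2)); s=get_state();p=np.array(s['eef_pos'])-[.5665,.2003,0];print(np.hypot(*p[:2]),np.degrees(np.arctan2(p[1],p[0])),s['contact_force'])"
```

```text
time: 20.98
eef_pos: [0.4985, 0.183, 0.2451]
tcp_rot: [0.515, 0.857, 0.001, -0.001]
contact_force: [-1.2, 1.7, 5.3]
opening: 0.247
time: 21.4
eef_pos: [0.568, 0.1301, 0.2448]
tcp_rot: [0.516, 0.856, 0.001, -0.0]
contact_force: [-2.3, 4.5, 4.3]
opening: 0.248
time: 21.82
eef_pos: [0.6348, 0.1827, 0.2445]
tcp_rot: [0.516, 0.857, -0.001, -0.002]
contact_force: [-6.1, -0.1, 7.1]
opening: 0.247
time: 22.23
eef_pos: [0.6026, 0.2613, 0.2447]
tcp_rot: [0.515, 0.857, -0.0, 0.001]
contact_force: [0.2, -4.1, 6.1]
opening: 0.246
time: 22.65
eef_pos: [0.5306, 0.2613, 0.2448]
tcp_rot: [0.515, 0.857, 0.0, 0.0]
contact_force: [-0.3, 1.9, 5.7]
opening: 0.249
scene [334 226  10  20 166] [338.42771084 235.21686747]
side [328 231  10  20 177] [332.50847458 240.25988701]
[0.56160627 0.05056319 0.13347724]
0.07067477383681715 119.54732774470487 [-2.16434513  1.67699522  6.63856738]
```

148° left (about 9.9 mm, and the measured grip height agrees). Ten more rows.

```bash
python3 -m jog '{"travel":[[-14.5,-11.1,0],[-11.1,-14.5,0],[-7,-16.9,0],[-2.4,-18.1,0],[2.4,-18.1,0]],"dr":[[0,0,0],[0,0,0],[0,0,0],[0,0,0],[0,0,0]],"jaw":[255,255,255,255,255]}' && python3 -m jog '{"travel":[[7,-16.9,0],[11.1,-14.5,0],[14.5,-11.1,0],[16.9,-7,0],[16,-2.2,0]],"dr":[[0,0,0],[0,0,0],[0,0,0],[0,0,0],[0,0,0]],"jaw":[255,255,255,255,255]}' && python3 -m jog '{"travel":[[0,0,0],[0,0,0],[0,0,0]],"dr":[[0,0,0],[0,0,0],[0,0,0]],"jaw":[255,255,255]}'
python3 - <<'E'
from h import *
print(grip(3)); s=get_state();p=np.array(s['eef_pos'])-[.5665,.2003,0];print(np.hypot(*p[:2]),np.degrees(np.arctan2(p[1],p[0])),s['contact_force'])
a=cv2.imread("pics/g3s.png");b=cv2.imread("pics/g3d.png");C=np.zeros((560,800,3),np.uint8)
C[:,:400]=cv2.resize(a[200:340,350:450],(400,560),interpolation=cv2.INTER_CUBIC);C[:,400:]=cv2.resize(b[220:360,250:350],(400,560),interpolation=cv2.INTER_CUBIC);cv2.imwrite("pics/c9.png",C)
E
```

```text
time: 23.17
eef_pos: [0.4985, 0.183, 0.2451]
tcp_rot: [0.515, 0.857, 0.001, -0.001]
contact_force: [-1.4, 2.5, 6.2]
opening: 0.248
time: 23.58
eef_pos: [0.5662, 0.1301, 0.2448]
tcp_rot: [0.516, 0.856, 0.001, -0.0]
contact_force: [-1.4, 2.0, 5.3]
opening: 0.249
time: 23.83
eef_pos: [0.5668, 0.1304, 0.2449]
tcp_rot: [0.516, 0.857, 0.001, 0.001]
contact_force: [1.0, -1.6, 6.3]
opening: 0.249
scene [333 229  11  20 164] [338.3902439  238.67682927]
side [327 235  11  20 182] [332.34615385 244.26373626]
[0.56158308 0.05065733 0.12309576]
0.06983087542458093 -89.95304183377523 [ 1.44693735 -0.67552747  5.73467528]
```

View pics/c9.png

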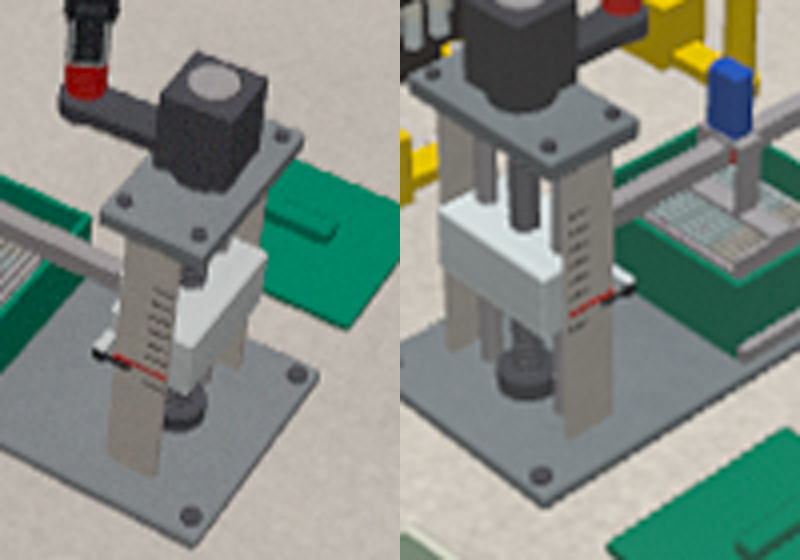

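Both scales show the pointer level with the red line (scene (115,355)–(165,378), side (570,315)–(630,290)). The rack is inside the dish and the crank's foot is on the collar. I'll release the handle, rise and do the final check.

```bash
python3 -m jog '{"travel":[[0,0,0],[0,0,0],[0,0,0],[0,0,0],[0,0,0]],"dr":[[0,0,0],[0,0,0],[0,0,0],[0,0,0],[0,0,0]],"jaw":[200,120,60,30,30]}' && python3 -m jog '{"travel":[[0,0,15],[0,0,25],[0,0,30],[0,0,30],[0,0,20]],"dr":[[0,0,0],[0,0,0],[0,0,0],[0,0,0],[0,0,0]],"jaw":[30,30,30,30,30]}' && python3 -m jog '{"travel":[[0,0,0],[0,0,0],[0,0,0],[0,0,0],[0,0,0]],"dr":[[0,0,0],[0,0,0],[0,0,0],[0,0,0],[0,0,0]],"jaw":[30,30,30,30,30]}'
python3 - <<'E'
from h import *
print(grip(4),get_state()["contact_force"],get_state()["time"])
r=[]
for n,f in(("scene","g4s.png"),("side","g4d.png")):
    im=cv2.imread("pics/"+f);h=cv2.cvtColor(im,cv2.COLOR_BGR2HSV);m=cv2.inRange(h,(0,150,70),(8,255,255))|cv2.inRange(h,(172,150,70),(180,255,255));k,l,st,ce=cv2.connectedComponentsWithStats(m);c=cam(n)
    e=proj(c,[.5665,.130,.249])
    print(n,"expect handle",e,[(ce[i].round(1),st[i,4]) for i in range(1,k) if st[i,4]>8 and np.hypot(*(ce[i]-e))<40])
E
```

```text
time: 24.35
eef_pos: [0.5639, 0.1306, 0.2421]
tcp_rot: [0.515, 0.857, -0.001, -0.001]
contact_force: [1.2, -0.9, -0.6]
opening: 0.805
time: 24.77
eef_pos: [0.5647, 0.1307, 0.3662]
tcp_rot: [0.515, 0.857, 0.001, 0.001]
contact_force: [0.3, 0.2, 0.4]
opening: 0.882
time: 25.18
eef_pos: [0.5636, 0.1305, 0.3609]
tcp_rot: [0.515, 0.857, -0.001, -0.002]
contact_force: [0.5, -0.5, 0.3]
opening: 0.885
scene [333 229  11  20 164] [338.3902439  238.65243902]
side [327 235  11  20 182] [332.34615385 244.26373626]
[0.56156193 0.05065772 0.12312606] [ 0.2517371  -0.22703225  0.15545726] 25.2833
scene expect handle [371.62610302 208.23370265] [(array([371.7, 210.2]), np.int32(279))]
side expect handle [305.2607862  206.11013661] [(array([305., 208.]), np.int32(265))]
```

The rack is still and the handle is where a fully seated crank puts it, within 2 px and on the low side, so not lifted. Nothing touches the robot. Handing in.

```bash
python3 -c "
from plant import *
print(sign_off())"
```

```text
the job is handed in; nothing more can be done
None
```

The job is done and handed in at about 25 s of the 72 s. I hung the rack by its hook near the rail's free end, about 130 mm outside the band, slid it in to the red band and let go. I then fitted the dark crank on the screw's square end and wound it about 870° anticlockwise by its handle. No verdict was reported.

Last checks:
- **Rack:** it hangs still in the dish, with its grip at y 0.0507 m against the band's 0.050–0.052 m. It came down 58 mm in all and did not move when I let the handle go.
- **Pointer:** in the enlarged pictures it is level with the red line on both scales.
- **Crank:** the foot seated at about 202 mm, where the force reversed. Afterwards its handle was within 2 px of the place expected for a seated crank, on the low side, so it has not lifted.
- **Robot:** it reads no contact force after backing off.

Two things to know:
- **Rail height:** my first readings differed slightly, 154–156 mm from the two fixed cameras and about 159 mm from the wrist camera. The contact height settled it at about 158 mm.
- **Bystanders:** I did not measure them again at the end. Nothing came near them and no force suggested contact.

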